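# Unstack the cups and pair each with its saucer

## Task

Make up the cups and saucers for the sale: the three round cups are nested in one stack and the square cup stands apart. Take the stack apart and, without dropping any, set every cup down gently and upright in the middle of its own saucer: the square cup on the square saucer, and the large, medium and small round cups on the large, medium and small round saucers. Leave the milk jug and the sugar pot where they stand, and let go of everything.

Things in the scene. Friction and masses are not known exactly. Their poses are not given: they have to be found in the camera images.
- cup_large_mid (a point): centre of the large round cup, 23 mm above its underside. White porcelain with a gilt rim, no handle, flared: 46 mm high, 70 mm wide at the rim (65 mm half-way up), foot 45 mm wide, wall 3 mm, 160 g. At the start it stands upright on the table at the bottom of the stack; the medium cup's foot rests inside it, 17 mm above its underside, so that 23 mm of the medium cup shows above its rim. z up when upright.
- cup_medium_mid (a point): centre of the medium round cup, 26 mm above its underside. White porcelain with a gilt rim, no handle, straight-sided with a rounded lower part: 52 mm high, 55 mm wide over its upper half, foot 41 mm wide, 120 g. At the start it stands in the large cup; the small cup's foot rests inside it, 18 mm above its underside, so that 22 mm of the small cup shows above its rim. z up when upright.
- cup_small_mid (a point): centre of the small round cup, 28 mm above its underside. White porcelain with a gilt rim, no handle, straight-sided: 56 mm high, 42 mm wide over its upper half, foot 34 mm wide, 80 g. At the start it is the top of the stack, its rim 91 mm above the table. z up when upright.
- cup_square_mid (a point): centre of the square cup, 25 mm above its underside. White porcelain with a gilt rim, no handle, 50 mm high, square in plan: 56 mm over its flat sides at the rim, 54 mm lower down, foot 42 mm; x and y are square to its sides, z up. It stands alone on the table, 150 g.
- saucer_large: large round saucer, white porcelain with a gilt rim, 150 mm across, loose (240 g); origin at the centre of its underside. Its level middle, 72 mm across, lies 5 mm above the table; its rim is 18 mm high.
- saucer_medium: medium round saucer, white porcelain with a gilt rim, 126 mm across, loose (180 g); origin at the centre of its underside. Level middle 64 mm across, 5 mm above the table; rim 16 mm high.
- saucer_small: small round saucer, white porcelain with a gilt rim, 102 mm across, loose (130 g); origin at the centre of its underside. Level middle 54 mm across, 5 mm above the table; rim 14 mm high.
- saucer_square: square saucer, white porcelain with a gilt rim, 112 x 112 mm, loose (200 g); origin at the centre of its underside, x and y square to its sides. Level middle 66 mm square, 5 mm above the table; rim 15 mm high.
- milk_jug: small white milk jug with a handle (to its +y) and spout, body 54 mm wide, 78 mm over handle and spout, 60 mm high, among the saucers; origin at the centre of its underside. To be left alone.
- sugar_pot: white lidded sugar pot, 68 mm wide, 61 mm high to its knob, among the saucers; origin at the centre of its underside. To be left alone.
Mind the look-alikes: they are no part of the job. Leave any blue look-alike of the part that bears cup_large_mid alone.

How it is judged:
At the end, for the whole second after the job is handed in: Each of the four cups stands upright (within 6 degrees) on its own saucer, foot on the saucer's level middle, its axis within 10 mm of the saucer's centre, the saucers flat; all released and at rest (horizontal distance between cup_large_mid and saucer_large below 0.01 m and angle between each of cup_large_mid, cup_medium_mid, cup_small_mid, cup_square_mid's own z axis and vertical below 0.1 rad and z of cup_large_mid in the frame of saucer_large between 0.025 and 0.032 m and angle between each of saucer_large, saucer_medium, saucer_small, saucer_square's own z axis and vertical below 0.06 rad and horizontal distance between cup_medium_mid and saucer_medium below 0.01 m and z of cup_medium_mid in the frame of saucer_medium between 0.028 and 0.035 m and horizontal distance between cup_small_mid and saucer_small below 0.01 m and z of cup_small_mid in the frame of saucer_small between 0.03 and 0.037 m and horizontal distance between cup_square_mid and saucer_square below 0.01 m and z of cup_square_mid in the frame of saucer_square between 0.027 and 0.034 m); the robot touches nothing.
It fails at once if a cup was dropped: it fell faster than 0.5 m/s (a fall of about 13 mm) out of the fingers ((linear speed of cup_large above 0.5 m/s and contact force between the fingers and cup_large below 0.05 N) or (linear speed of cup_medium above 0.5 m/s and contact force between the fingers and cup_medium below 0.05 N) or (linear speed of cup_small above 0.5 m/s and contact force between the fingers and cup_small below 0.05 N) or (linear speed of cup_square above 0.5 m/s and contact force between the fingers and cup_square below 0.05 N)).
It fails at once if a cup was slammed onto a saucer (more than 60 N between cup and saucer) (contact force between any of cup_large, cup_medium, cup_small, cup_square and saucer_large above 60 N or contact force between any of cup_large, cup_medium, cup_small, cup_square and saucer_medium above 60 N or contact force between any of cup_large, cup_medium, cup_small, cup_square and saucer_small above 60 N or contact force between any of cup_large, cup_medium, cup_small, cup_square and saucer_square above 60 N).
It fails at once if the milk jug or the sugar pot was moved more than 20 mm or knocked over (distance of any of milk_jug, sugar_pot from where it was at the start of the episode above 0.02 m or angle between any of milk_jug, sugar_pot's own z axis and vertical above 0.4 rad).
It also fails if it takes over 120 s, if anything falls off the work surface, if the arm or the gripper's body presses on something with over 40 N, if the wrist force passes 120 N, or if a joint passes its speed limit or range.

## Robot

A 6-joint arm with a two-finger parallel gripper is mounted at the origin on the work surface. World frame = base frame: x ahead of the robot, y to its left, z up, the work surface at z = 0. Lengths are in m, angles in rad, forces in N, time in s.
With the tool pointing down it reaches from about 0.35 to 0.775 m from the base axis. Payload 7.3 kg.
Tool frame: the origin (TCP) lies at the very end of the fingers, on their centre line; the grasp point (between the pads) lies 19 mm behind it; z points along the fingers, y is the line along which they close (so a half turn about z gives the same grasp; the last joint's range is limited). The gripper opens to 92 mm and grips with 3 to 60 N. Pads are 19 mm wide; open, the fingers measure 130 mm over their backs; the gripper's body (75 mm by 190 mm) begins 47 mm behind the grasp point.
Start: joints at [-1.361, 0.342, 1.524, -0, 1.275, -0.146], TCP at [0.183, -0.492, 0.227] pointing down, gripper open.
Joint ranges: [-2.53, 2.53], [-0.77, 2.02], [0.04, 2.7], [-1, 4.14], [0.28, 2.66], [-3.11, 3.11]. Speed limits (rad/s): [2.57, 2.57, 3.14, 3.14, 3.14, 3.14].

## Interface

Orientations are given as [roll, pitch, yaw] about the fixed x, y, z axes, in that order (R = Rz(yaw) Ry(pitch) Rx(roll)).
In Python, from cell import robot gives the robot as it stands.
- The arm moves only by the tool apply_moves, never from a script. Its argument "motion" is text: rows parted by semicolons, each of 7 numbers parted by spaces: the opening in per cent of the stroke, from 0 (shut) to 100 (fully open), then the shift along the tool's x, y, z in cm, then the turn, a rotation vector about the tool's x, y, z in rad. A call has 1 to 20 rows; each row shifts and turns the commanded pose from where the row before left it, along the tool's axes as they then stand; what a row does not reach is not made up. A row lasts 1/8 s, in which the tool goes at most 62.5 mm and 10.7 degrees, less where a joint would pass 70% of its speed; a pose out of reach is approached as far as the arm can. A call with a gripper value outside its range is refused whole. The fingers move at their own pace and stop on an object; "force" is the grip in N (left out, the last holds). Time passes only in rows, so rows that do not move let the fingers close. It gives the time, the measured TCP pose, the force, the opening and the grip force at its end, in the units of the state.
- robot.observe(): the state, without advancing time (a new reading comes with each control period).
- robot.read_camera(name): name is "scene" or "top"; returns a dict with "img" (480x640x3 uint8, red, green, blue), "fovy" (degrees; the focal length in pixels is half the picture's height over the tangent of half this angle, whatever the lens; pixels are square), "cx", "cy" (the principal point, pixels), "k1" (the pictures are not rectified: a ray, as slopes to the right and down, at radius r is drawn at 1 + k1 r^2 times it, then the intrinsics apply), "R" (3x3) and "t" (3): a world point X has camera coordinates R X + t. Camera axes: x right, y down, z forward; pixel columns grow to the right and rows downward; lengths in m; the calibration is good to about 2 mm. A picture is of the moment at which its call begins. There is no depth.
- robot.hand_in(): hands the job in; it is judged then, once.
Trained networks look in a picture, given as the dict that the camera call returned (one of the last four; its "shot" number tells which), for a name from the list of things; names that differ only in an ending like _2 or _b are one class to them, and where a whole thing is asked for, a point or a joint stands for the part that bears it (a point fixed in the world has none). Each returns a list of dicts, best first, with "score" (0 to 1); they miss things now and then, are a little off and sometimes report something else, mostly with a low value. They report only what shows in the picture. A call takes as long as a camera call. They do not tell look-alikes from the thing itself.
- robot.search_frame(target, picture): "centre" ([x, y, z] in m, in world coordinates, good to about 4 mm: the middle of the surface that is visible of it).
- robot.trace(target, picture): "pixels" (480x640 bool, what is visible of it).
The state is a dict: "time": time; "qpos": joint angles; "qvel": joint speeds; "joint_efforts": joint torques, N m; "tool_pos": TCP position; "tool_rot": TCP orientation; "contact_force": force on the tool from outside, world axes, zero at the start; "torque": the same for the moment, N m; "opening": finger opening in m; "grip_force": force on a finger pad.
Only numpy, scipy, OpenCV 4.12 (cv2) and the standard library are available. Lean on these libraries where they do the work, as an engineer would, in place of code of your own. Each camera call takes 0.05 s, during which the arm holds its last target. There are 200 camera calls.

## Working session

There is one attempt and no reset: what is moved stays moved. The work goes in short steps, Python scripts to look and compute and a tool call to move; the robot and the scene stay as the last step left them, time stands still between calls to the robot, and variables do not carry over. Pictures are saved under pics/ and viewed, at most 14 in all, crops included, and the job is handed in when it is done.

Besides the shell and the picture viewer there is one more tool, called after "Emit:" by a JSON object that holds its "method" and its "body". apply_moves: Moves the arm, as the interface text tells. Its arguments: {"type":"object","properties":{"motion":{"type":"string"},"force":{"type":"number"}},"required":["motion"]}

```bash
mkdir -p pics; ls; python3 - <<'E'
from cell import robot
import cv2,numpy as np
s=robot.observe(); print({k:np.round(v,3) for k,v in s.items()})
for c in ["top","scene"]:
    p=robot.read_camera(c); cv2.imwrite(f"pics/{c}0.png",p["img"][:,:,::-1])
    print(c,p["fovy"],p["cx"],p["cy"],p["k1"],(-p["R"].T@p["t"]).round(3))
    for n in ["cup_large_mid","cup_medium_mid","cup_small_mid","cup_square_mid","saucer_large","saucer_medium","saucer_small","saucer_square","milk_jug","sugar_pot"]:
        r=robot.search_frame(n,p); print(n,[(np.round(d["centre"],3).tolist(),round(d["score"],2)) for d in r[:4]])
E
```

```text
pics
{'time': np.float64(0.0), 'qpos': array([-1.361,  0.343,  1.525, -0.   ,  1.275, -0.146]), 'qvel': array([ 0.001, -0.001,  0.   ,  0.   ,  0.002,  0.001]), 'joint_efforts': array([-3.0000e-03, -4.3125e+01, -2.4422e+01,  7.2000e-02,  5.6000e-02,
       -0.0000e+00]), 'tool_pos': array([ 0.183, -0.492,  0.226]), 'tool_rot': array([-3.14 , -0.   ,  0.356]), 'contact_force': array([ 0.43 , -0.417, -0.436]), 'torque': array([0.041, 0.008, 0.043]), 'grip_force': np.float64(0.0), 'opening': np.float64(0.092)}
top 52.22341108338148 316.8987096936715 246.1235193453128 -0.07526433580271417 [ 0.442 -0.011  0.874]
cup_large_mid [([0.321, 0.177, 0.023], 0.7), ([0.817, 0.209, 0.029], 0.59)]
cup_medium_mid [([0.652, 0.231, 0.062], 0.91), ([0.545, 0.11, 0.045], 0.45)]
cup_small_mid [([0.673, 0.253, 0.07], 0.64)]
cup_square_mid [([0.469, 0.234, 0.019], 0.64), ([0.651, -0.221, 0.012], 0.16)]
saucer_large [([0.653, -0.223, 0.013], 0.95)]
saucer_medium [([0.464, -0.244, 0.011], 0.88), ([0.649, 0.229, 0.044], 0.6)]
saucer_small [([0.462, -0.018, 0.016], 0.84)]
saucer_square [([0.652, -0.004, 0.002], 0.95)]
milk_jug [([0.542, -0.118, 0.031], 0.8)]
sugar_pot [([0.546, 0.11, 0.047], 0.55)]
scene 42.50065980790639 328.76207058363116 235.44028826403303 0.00665766078812088 [ 1.102 -0.094  0.924]
cup_large_mid [([0.685, 0.227, 0.039], 0.94), ([0.803, 0.209, 0.025], 0.69), ([0.318, 0.171, 0.03], 0.6)]
cup_medium_mid [([0.684, 0.231, 0.059], 0.93)]
cup_small_mid [([0.663, 0.25, 0.075], 0.65)]
cup_square_mid [([0.459, 0.225, 0.033], 0.84), ([0.561, 0.109, 0.044], 0.58)]
saucer_large [([0.648, -0.224, 0.013], 0.78)]
saucer_medium [([0.457, -0.251, 0.007], 0.58), ([0.649, -0.007, 0.011], 0.34)]
saucer_small [([0.453, -0.016, 0.008], 0.62)]
saucer_square [([0.65, -0.004, 0.008], 0.94)]
milk_jug [([0.553, -0.121, 0.038], 0.88)]
sugar_pot [([0.561, 0.112, 0.047], 0.55)]
```

View pics/top0.png

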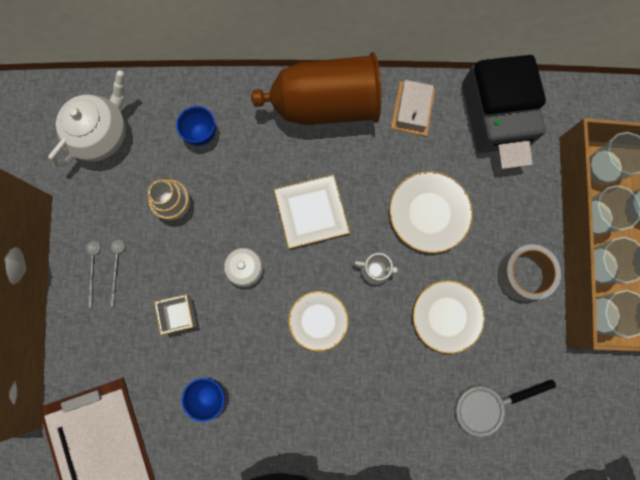

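View pics/scene0.png

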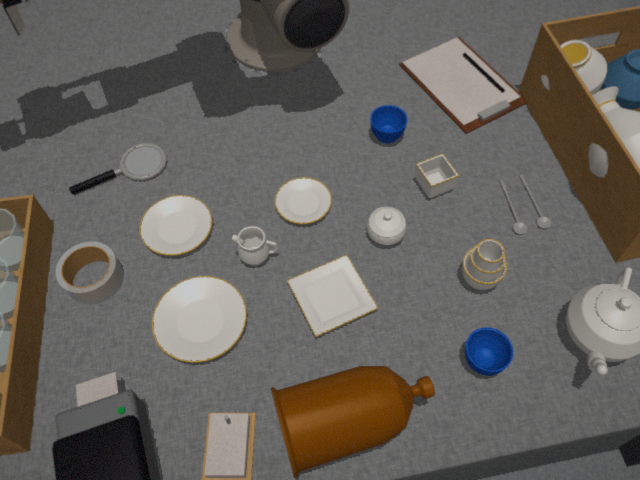

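The top view shows the cup stack at (169,200), the square cup at (175,314), and the saucers: square (311,212), small (319,321), medium (448,317) and large (431,212). Blue decoys sit at (196,126) and (204,399). Next I'll fit the gilt rims at their known heights in both cameras.

```bash
cat > h.py <<'E'
from cell import robot
import cv2,numpy as np
from scipy.optimize import least_squares
def K(p):
    f=240/np.tan(np.radians(p["fovy"])/2); return f
def unproj(p,uv,z):
    f=K(p); d=(np.asarray(uv,float)-[p["cx"],p["cy"]])/f
    rd=np.linalg.norm(d,axis=1); r=rd.copy()
    for _ in range(20): r=rd/(1+p["k1"]*r*r)
    d=d*(r/np.maximum(rd,1e-9))[:,None]
    w=np.c_[d,np.ones(len(d))]@p["R"]; c=-p["R"].T@p["t"]
    return (c+w*((z-c[2])/w[:,2])[:,None])[:,:2]
def gilt(p):
    h=cv2.cvtColor(p["img"],cv2.COLOR_RGB2HSV)
    m=(h[...,0]>12)&(h[...,0]<32)&(h[...,1]>60)&(h[...,2]>70)
    v,u=np.nonzero(m); return np.c_[u,v]
def circ(p,c0,z,R,tol=.010):
    X=unproj(p,gilt(p),z); c=np.array(c0,float)
    for t in (tol,tol*.7,.005,.004):
        d=np.abs(np.linalg.norm(X-c,axis=1)-R); Y=X[d<t]
        if len(Y)<8: return None
        c=least_squares(lambda c:np.linalg.norm(Y-c,axis=1)-R,c,loss="soft_l1",f_scale=.001).x
    return c.round(4),len(Y),round(float(np.std(np.linalg.norm(Y-c,axis=1)-R)),4)
def sq(p,c0,z,half):
    X=unproj(p,gilt(p),z); X=X[np.abs(X-c0).max(1)<half*1.6]
    # fit square of known half side
    def res(q):
        c,s=np.cos(q[2]),np.sin(q[2]); Y=(X-q[:2])@np.array([[c,-s],[s,c]])
        return np.abs(Y).max(1)-half
    best=min((least_squares(res,[*c0,a],loss="soft_l1",f_scale=.001) for a in np.arange(-.75,.8,.25)),key=lambda r:r.cost)
    return best.x.round(4),len(X),round(float(np.median(np.abs(res(best.x)))),4)
E
python3 - <<'E'
from h import *
for c in ["top","scene"]:
    p=robot.read_camera(c); print(c)
    for n,c0,z,R in [("small",(.655,.24),.090,.0205),("med",(.655,.24),.068,.027),("large",(.655,.24),.045,.0345),
      ("Sl",(.653,-.223),.018,.0745),("Sm",(.464,-.247),.016,.0625),("Ss",(.46,-.017),.014,.0505)]:
        print(n,circ(p,c0,z,R))
    print("sqc",sq(p,(.467,.232),.049,.0275)); print("Sq",sq(p,(.652,-.004),.015,.0555))
E
```

```text
top
small (array([0.6541, 0.2388]), 154, 0.0021)
med (array([0.6532, 0.2373]), 218, 0.0022)
large (array([0.6668, 0.2458]), 332, 0.0018)
Sl (array([ 0.6522, -0.2223]), 582, 0.0013)
Sm (array([ 0.4637, -0.2473]), 497, 0.0012)
Ss (array([ 0.4566, -0.0186]), 474, 0.0013)
sqc (array([0.4657, 0.2251, 0.2326]), 247, 0.0009)
Sq (array([ 0.6529, -0.0058, -1.3169]), 401, 0.001)
scene
small (array([0.6653, 0.2458]), 173, 0.0012)
med (array([0.6651, 0.246 ]), 212, 0.0016)
large (array([0.6652, 0.2458]), 250, 0.0015)
Sl (array([ 0.6521, -0.2224]), 537, 0.001)
Sm (array([ 0.4634, -0.2477]), 361, 0.001)
Ss (array([ 0.456 , -0.0189]), 281, 0.0011)
sqc (array([0.4643, 0.2252, 0.2367]), 152, 0.0008)
Sq (array([ 0.6527, -0.0059,  0.2553]), 366, 0.0007)
```

Emit:
{"method": "apply_moves", "body": {"motion": "100 0 0 0 0 0 0.121; 100 3.56 -3.36 0 0 0 0; 100 3.56 -3.36 0 0 0 0; 100 3.56 -3.36 0 0 0 0; 100 3.56 -3.36 0 0 0 0; 100 3.56 -3.36 0 0 0 0; 100 3.56 -3.36 0 0 0 0; 100 3.56 -3.36 0 0 0 0; 100 3.56 -3.36 0 0 0 0; 100 3.56 -3.36 0 0 0 0; 100 3.56 -3.36 0 0 0 0; 100 3.56 -3.36 0 0 0 0; 100 3.56 -3.36 0 0 0 0; 100 3.56 -3.36 0 0 0 0; 100 3.56 -3.36 0 0 0 0; 100 3.56 -3.36 0 0 0 0; 100 3.56 -3.36 0 0 0 0; 100 3.56 -3.36 0 0 0 0; 100 3.56 -3.36 0 0 0 0; 100 0 0 0 0 0 0", "force": 15}}

```text
time: 3.7
tool_pos: [0.6659, 0.2482, 0.2245]
tool_rot: [-3.141, 0.002, 0.238]
contact_force: [0.4, -1.8, -0.4]
opening: 0.0921
grip_force: 0.0
```

```bash
cat >> h.py <<'E'
def to(x,y,z,yaw=None):
    s=robot.observe(); y0=s["tool_rot"][2]; c,n=np.cos(y0),np.sin(y0)
    d=np.array([x,y,z])-s["tool_pos"]
    print("pose",np.round(s["tool_pos"],4),np.round(s["tool_rot"],3),"F",np.round(s["contact_force"],1),"op",round(float(s["opening"]),4),"grip",round(float(s["grip_force"]),1),"t",round(float(s["time"]),2))
    print("tool cm",np.round([(c*d[0]+n*d[1])*100,(n*d[0]-c*d[1])*100,-d[2]*100],2))
E
python3 -c "
from h import *
to(.6655,.2457,.0715)
p=robot.read_camera('top'); print(circ(p,(.6655,.2457),.09,.0205,.006),circ(p,(.6655,.2457),.045,.0345,.006))"
```

```text
pose [0.6659 0.2482 0.2245] [-3.141e+00  2.000e-03  2.380e-01] F [ 0.4 -1.8 -0.4] op 0.0921 grip 0.0 t 3.7
tool cm [-0.09  0.23 15.3 ]
(array([0.6667, 0.2457]), 198, 0.0015) (array([0.6669, 0.2457]), 269, 0.0016)
```

Emit:
{"method": "apply_moves", "body": {"motion": "100 -0.05 0.23 3 0 0 0; 100 0 0 4 0 0 0; 100 0 0 4 0 0 0; 100 0 0 2 0 0 0; 100 0 0 1.5 0 0 0; 100 0 0 0.75 0 0 0; 100 0 0 0 0 0 0; 100 0 0 0 0 0 0"}}

```text
time: 4.75
tool_pos: [0.666, 0.2429, 0.0753]
tool_rot: [3.141, -0.002, 0.235]
contact_force: [-0.1, 0.2, 0.4]
opening: 0.0919
grip_force: 0.0
```

```bash
python3 -c "
from h import *
to(.6660,.2457,.0715)"
```

```text
pose [0.666  0.2429 0.0753] [ 3.141e+00 -2.000e-03  2.350e-01] F [-0.1  0.2  0.4] op 0.0919 grip 0.0 t 4.75
tool cm [ 0.06 -0.28  0.38]
```

Emit:
{"method": "apply_moves", "body": {"motion": "100 0.06 -0.28 0.3 0 0 0; 100 0 0 0 0 0 0; 40 0 0 0 0 0 0; 30 0 0 0 0 0 0; 30 0 0 0 0 0 0; 30 0 0 0 0 0 0; 30 0 0 0 0 0 0; 30 0 0 0 0 0 0; 30 0 0 0 0 0 0", "force": 15}}

```text
time: 5.88
tool_pos: [0.6654, 0.2456, 0.0712]
tool_rot: [3.142, -0.0, 0.235]
contact_force: [-0.8, 0.3, 1.7]
opening: 0.0413
grip_force: 15.0
```

```bash
python3 -c "
from h import *
to(.6660,.2457,.0715)"
```

```text
pose [0.6654 0.2456 0.0712] [ 3.142 -0.     0.235] F [-0.8  0.3  1.7] op 0.0413 grip 15.0 t 5.88
tool cm [ 0.06  0.01 -0.03]
```

Emit:
{"method": "apply_moves", "body": {"motion": "30 0 0 -0.5 0 0 0; 30 0 0 -1 0 0 0; 30 0 0 -1.5 0 0 0; 30 0 0 -2 0 0 0; 30 0 0 -2 0 0 0; 30 0 0 -2 0 0 0; 30 0 0 -2 0 0 0; 30 0 0 0 0 0 0; 30 0 0 0 0 0 0"}}

```text
time: 7.0
tool_pos: [0.6651, 0.2456, 0.1808]
tool_rot: [3.141, 0.001, 0.235]
contact_force: [-0.5, -0.4, -1.4]
opening: 0.0418
grip_force: 15.0
```

```bash
python3 -c "
from h import *
to(.4563,-.0188,.0415)
p=robot.read_camera('scene'); cv2.imwrite('pics/s1.png',p['img'][150:400,300:640,::-1])"
```

```text
pose [0.6651 0.2456 0.1808] [3.141e+00 1.000e-03 2.350e-01] F [-0.5 -0.4 -1.4] op 0.0418 grip 15.0 t 7.0
tool cm [-26.46  20.85  13.93]
```

View pics/s1.png

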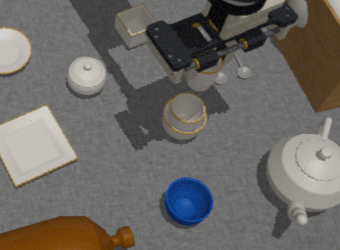

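Emit:
{"method": "apply_moves", "body": {"motion": "30 -1.5 1.2 0 0 0 0; 30 -3 2.4 0 0 0 0; 30 -3.3 2.6 0 0 0 0; 30 -3.3 2.6 0 0 0 0; 30 -3.3 2.6 0 0 0 0; 30 -3.3 2.6 0 0 0 0; 30 -3.3 2.6 0 0 0 0; 30 -3 2.4 0 0 0 0; 30 -1.76 1.85 0 0 0 0; 30 0 0 2 0 0 0; 30 0 0 3 0 0 0; 30 0 0 3 0 0 0; 30 0 0 2 0 0 0; 30 0 0 0 0 0 0; 30 0 0 0 0 0 0"}}

```text
time: 8.93
tool_pos: [0.4637, -0.0171, 0.0816]
tool_rot: [3.141, -0.0, 0.235]
contact_force: [0.3, -0.2, -1.1]
opening: 0.0417
grip_force: 15.0
```

```bash
python3 -c "
from h import *
to(.4563,-.0188,.0415)
p=robot.read_camera('scene'); cv2.imwrite('pics/s2.png',cv2.resize(p['img'][130:270,200:420,::-1],None,fx=2,fy=2))"
```

```text
pose [ 0.4637 -0.0171  0.0816] [ 3.141 -0.     0.235] F [ 0.3 -0.2 -1.1] op 0.0417 grip 15.0 t 8.93
tool cm [-0.76 -0.01  4.01]
```

View pics/s2.png

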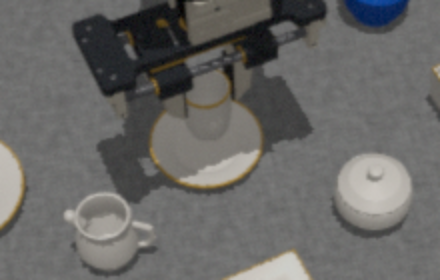

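Emit:
{"method": "apply_moves", "body": {"motion": "30 -0.76 0 0 0 0 0; 30 0 0 1.5 0 0 0; 30 0 0 1.3 0 0 0; 30 0 0 0.6 0 0 0; 30 0 0 0.3 0 0 0; 30 0 0 0.2 0 0 0; 30 0 0 0.1 0 0 0; 30 0 0 0 0 0 0; 30 0 0 0 0 0 0"}}

```text
time: 10.1
tool_pos: [0.4561, -0.0188, 0.0413]
tool_rot: [3.141, -0.0, 0.235]
contact_force: [-0.2, -0.6, -0.1]
opening: 0.0419
grip_force: 15.0
```

Emit:
{"method": "apply_moves", "body": {"motion": "30 0 0 0.05 0 0 0; 30 0 0 0.05 0 0 0; 30 0 0 0 0 0 0; 30 0 0 0 0 0 0"}}

```text
time: 10.6
tool_pos: [0.4563, -0.0188, 0.041]
tool_rot: [3.141, -0.001, 0.235]
contact_force: [-1.8, 0.1, 8.6]
opening: 0.042
grip_force: 15.0
```

Emit:
{"method": "apply_moves", "body": {"motion": "47 0 0 0 0 0 0; 55 0 0 0 0 0 0; 70 0 0 0 0 0 0; 70 0 0 0 0 0 0; 70 0 0 -2 0 0 0; 70 0 0 -4 0 0 0; 70 0 0 -4 0 0 0; 100 0 0 -4 0 0 0; 100 3.5 -2.8 0 0 0 0; 100 3.5 -2.8 0 0 0 0; 100 3.5 -2.8 0 0 0 0; 100 3.5 -2.8 0 0 0 0; 100 3.5 -2.8 0 0 0 0; 100 3.5 -2.8 0 0 0 0; 100 3.5 -2.8 0 0 0 0; 100 2.0 -1.25 0 0 0 0; 100 0 0 2 0 0 0; 100 0 0 4 0 0 0; 100 0 0 3 0 0 0; 100 0 0 0 0 0 0"}}

```text
time: 13.1
tool_pos: [0.6633, 0.2451, 0.0868]
tool_rot: [3.141, 0.007, 0.235]
contact_force: [-0.2, -0.3, -0.4]
opening: 0.0917
grip_force: 0.0
```

```bash
python3 -c "
from h import *
p=robot.read_camera('top'); print(circ(p,(.6655,.2457),.068,.027,.006),circ(p,(.6655,.2457),.045,.0345,.006),circ(p,(.456,-.019),.060,.0205,.006),circ(p,(.456,-.019),.014,.0505,.006))
p=robot.read_camera('scene'); print(circ(p,(.6655,.2457),.068,.027,.006),circ(p,(.456,-.019),.060,.0205,.006),circ(p,(.456,-.019),.014,.0505,.006))
to(.6660,.2457,.0495)
cv2.imwrite('pics/s3.png',cv2.resize(p['img'][130:330,200:540,::-1],None,fx=2,fy=2))"
```

```text
(array([0.6665, 0.2461]), 144, 0.0014) (array([0.6671, 0.2457]), 172, 0.0014) (array([ 0.457 , -0.0187]), 167, 0.0012) (array([ 0.4566, -0.0186]), 453, 0.0012)
(array([0.6654, 0.2463]), 148, 0.0013) (array([ 0.4559, -0.0189]), 119, 0.0013) (array([ 0.4561, -0.0189]), 270, 0.0013)
pose [0.6656 0.2457 0.091 ] [ 3.142e+00 -1.000e-03  2.350e-01] F [-0.5 -0.2  0.8] op 0.0918 grip 0.0 t 13.2
tool cm [0.03 0.01 4.15]
```

View pics/s3.png

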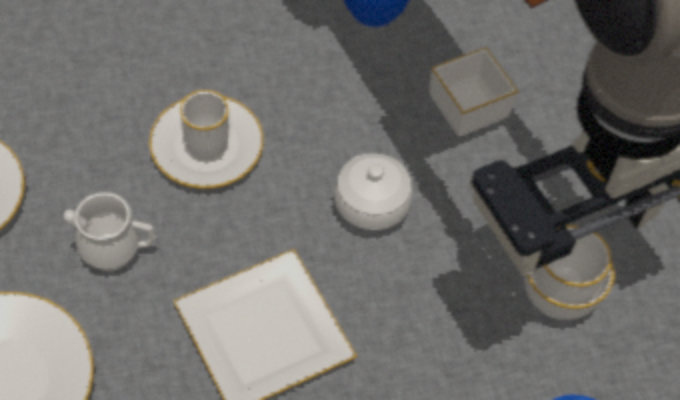

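The small cup stands centred on its saucer, at crop (205,130). The medium cup is next.

Emit:
{"method": "apply_moves", "body": {"motion": "100 0.03 0 2 0 0 0; 100 0 0 1.5 0 0 0; 100 0 0 0.65 0 0 0; 100 0 0 0 0 0 0; 100 0 0 0 0 0 0; 60 0 0 0 0 0 0; 45 0 0 0 0 0 0; 45 0 0 0 0 0 0; 45 0 0 0 0 0 0; 45 0 0 0 0 0 0; 45 0 0 0 0 0 0", "force": 18}}

```text
time: 14.58
tool_pos: [0.6655, 0.2457, 0.0487]
tool_rot: [3.142, 0.0, 0.235]
contact_force: [-0.7, 0.5, -0.0]
opening: 0.0556
grip_force: 18.0
```

Emit:
{"method": "apply_moves", "body": {"motion": "45 0 0 -0.5 0 0 0; 45 0 0 -1 0 0 0; 45 0 0 -1.5 0 0 0; 45 0 0 -2 0 0 0; 45 0 0 -3 0 0 0; 45 -1.26 1.82 -3 0 0 0; 45 -2.6 3.6 0 0 0 0; 45 -2.6 3.6 0 0 0 0; 45 -2.6 3.6 0 0 0 0; 45 -2.6 3.6 0 0 0 0; 45 -2.6 3.6 0 0 0 0; 45 -2.6 3.6 0 0 0 0; 45 -2.6 3.6 0 0 0 0; 45 -2.6 3.6 0 0 0 0; 45 -2.6 3.6 0 0 0 0; 45 -2.6 3.6 0 0 0 0; 45 -2.6 3.6 0 0 0 0; 45 -1.26 1.82 0 0 0 0; 45 0 0 2 0 0 0; 45 0 0 2 0 0 0"}}

```text
time: 17.08
tool_pos: [0.4638, -0.2482, 0.1197]
tool_rot: [3.139, -0.002, 0.234]
contact_force: [1.0, 0.3, -1.2]
opening: 0.0555
grip_force: 18.0
```

```bash
python3 -c "
from h import *
robot.read_camera('top')
p=robot.read_camera('scene');robot.read_camera('top')
to(.4636,-.2475,.0367)
cv2.imwrite('pics/s4.png',cv2.resize(p['img'][130:330,100:440,::-1],None,fx=2,fy=2))"
```

```text
pose [ 0.4632 -0.2472  0.1191] [-3.141  0.     0.235] F [-0.1 -0.5 -1.2] op 0.0559 grip 18.0 t 17.23
tool cm [0.03 0.04 8.24]
```

View pics/s4.png

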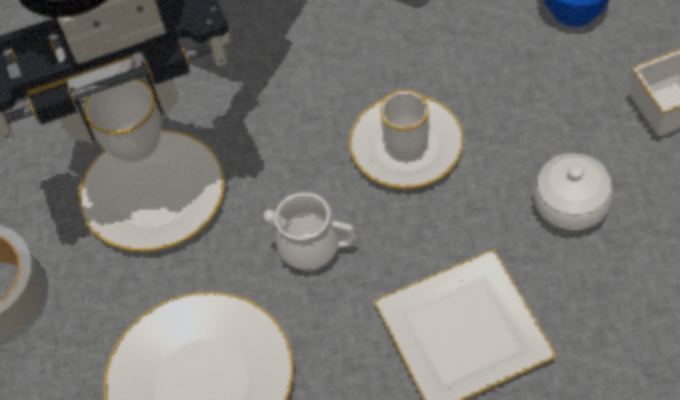

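The medium cup hangs upright in the hand at crop (120,115), above its saucer. Lowering it now.

Emit:
{"method": "apply_moves", "body": {"motion": "45 0.03 0.04 2 0 0 0; 45 0 0 3 0 0 0; 45 0 0 2 0 0 0; 45 0 0 0.7 0 0 0; 45 0 0 0.3 0 0 0; 45 0 0 0.15 0 0 0; 45 0 0 0.1 0 0 0; 45 0 0 0 0 0 0; 45 0 0 0 0 0 0"}}

```text
time: 18.35
tool_pos: [0.4641, -0.2478, 0.0367]
tool_rot: [3.141, -0.001, 0.235]
contact_force: [1.2, -0.3, 1.1]
opening: 0.0554
grip_force: 18.0
```

Emit:
{"method": "apply_moves", "body": {"motion": "45 0 0 0.05 0 0 0; 45 0 0 0 0 0 0; 45 0 0 0 0 0 0"}}

```text
time: 18.73
tool_pos: [0.4642, -0.2478, 0.0366]
tool_rot: [3.141, -0.001, 0.235]
contact_force: [0.0, -0.1, 6.2]
opening: 0.0556
grip_force: 18.0
```

Emit:
{"method": "apply_moves", "body": {"motion": "62 0 0 0 0 0 0; 70 0 0 0 0 0 0; 80 0 0 0 0 0 0; 80 0 0 0 0 0 0; 80 0 0 -2 0 0 0; 80 0 0 -4 0 0 0; 80 0 0 -4 0 0 0; 100 1.25 -1.8 -4 0 0 0; 100 3 -4.16 0 0 0 0; 100 3 -4.16 0 0 0 0; 100 3 -4.16 0 0 0 0; 100 3 -4.16 0 0 0 0; 100 3 -4.16 0 0 0 0; 100 3 -4.16 0 0 0 0; 100 3 -4.16 0 0 0 0; 100 3 -4.16 0 0 0 0; 100 3 -4.16 0 0 0 0; 100 2.85 -3.96 0 0 0 0; 100 0 0 2 0 0 0; 100 0 0 4 0 0 0"}}

```text
time: 21.22
tool_pos: [0.6668, 0.2462, 0.1163]
tool_rot: [3.141, -0.004, 0.236]
contact_force: [0.6, -0.2, -0.3]
opening: 0.0917
grip_force: 0.0
```

```bash
python3 -c "
from h import *
p=robot.read_camera('top'); print(circ(p,(.6655,.2457),.045,.0345,.006),circ(p,(.4636,-.2475),.056,.027,.006),circ(p,(.4636,-.2475),.016,.0625,.006))
p=robot.read_camera('scene'); print(circ(p,(.6655,.2457),.045,.0345,.006),circ(p,(.4636,-.2475),.056,.027,.006),circ(p,(.4636,-.2475),.016,.0625,.006))
to(.6660,.2457,.027)"
```

```text
(array([0.6667, 0.246 ]), 206, 0.0012) (array([ 0.4652, -0.2473]), 236, 0.0013) (array([ 0.4637, -0.2473]), 485, 0.0011)
(array([0.6653, 0.2461]), 189, 0.0011) (array([ 0.4643, -0.248 ]), 150, 0.0012) (array([ 0.4635, -0.2477]), 362, 0.0011)
pose [0.6627 0.2444 0.1101] [3.141 0.01  0.235] F [-0.3  0.  -0.7] op 0.0917 grip 0.0 t 21.32
tool cm [ 0.35 -0.05  8.31]
```

Emit:
{"method": "apply_moves", "body": {"motion": "100 0 0 2 0 0 0; 100 0 0 2 0 0 0; 100 0 0 1 0 0 0; 100 0 0 0 0 0 0; 100 0 0 0 0 0 0; 100 0 0 0 0 0 0"}}

```text
time: 22.08
tool_pos: [0.6663, 0.245, 0.0668]
tool_rot: [3.142, -0.002, 0.235]
contact_force: [0.5, -0.4, -0.1]
opening: 0.0921
grip_force: 0.0
```

```bash
python3 -c "
from h import *
to(.6660,.246,.027)"
```

```text
pose [0.6663 0.245  0.0668] [ 3.142e+00 -2.000e-03  2.350e-01] F [ 0.5 -0.4 -0.1] op 0.0921 grip 0.0 t 22.07
tool cm [-0.01 -0.1   3.98]
```

Emit:
{"method": "apply_moves", "body": {"motion": "100 0 -0.1 1 0 0 0; 100 0 0 2 0 0 0; 100 0 0 1 0 0 0; 100 0 0 0 0 0 0; 80 0 0 0 0 0 0; 60 0 0 0 0 0 0; 60 0 0 0 0 0 0; 60 0 0 0 0 0 0; 60 0 0 0 0 0 0; 60 0 0 0 0 0 0", "force": 25}}

```text
time: 23.32
tool_pos: [0.6659, 0.246, 0.0263]
tool_rot: [3.142, -0.001, 0.235]
contact_force: [-0.1, -0.1, 5.0]
opening: 0.0696
grip_force: 25.0
```

Emit:
{"method": "apply_moves", "body": {"motion": "60 0 0 -0.3 0 0 0; 60 0 0 -0.7 0 0 0; 60 0 0 -1 0 0 0; 60 0 0 -2 0 0 0; 60 0 0 -3 0 0 0; 60 0 0 -3 0 0 0; 60 0 0 -2 0 0 0; 60 0 0 0 0 0 0; 60 0 0 0 0 0 0"}}

```text
time: 24.45
tool_pos: [0.6651, 0.2458, 0.1452]
tool_rot: [3.141, 0.001, 0.235]
contact_force: [0.6, -0.1, -2.6]
opening: 0.0696
grip_force: 25.0
```

```bash
python3 -c "
from h import *
p=robot.read_camera('scene')
to(.6521,-.2223,.0313)
cv2.imwrite('pics/s5.png',cv2.resize(p['img'][150:350,380:620,::-1],None,fx=2,fy=2))"
```

```text
pose [0.6649 0.2457 0.1446] [3.141e+00 2.000e-03 2.350e-01] F [ 0.3 -0.3 -1.6] op 0.0698 grip 25.0 t 24.5
tool cm [-12.14  45.22  11.33]
```

View pics/s5.png

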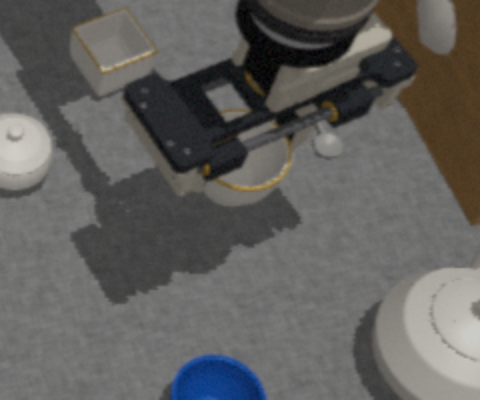

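The large cup hangs level in the hand at crop (245,170).

Emit:
{"method": "apply_moves", "body": {"motion": "60 -0.5 1.9 0 0 0 0; 60 -1.01 3.76 0 0 0 0; 60 -1.01 3.76 0 0 0 0; 60 -1.01 3.76 0 0 0 0; 60 -1.01 3.76 0 0 0 0; 60 -1.01 3.76 0 0 0 0; 60 -1.01 3.76 0 0 0 0; 60 -1.01 3.76 0 0 0 0; 60 -1.01 3.76 0 0 0 0; 60 -1.01 3.76 0 0 0 0; 60 -1.01 3.76 0 0 0 0; 60 -1.01 3.76 0 0 0 0; 60 -0.5 1.9 0 0 0 0; 60 0 0 2 0 0 0; 60 0 0 3 0 0 0; 60 0 0 2 0 0 0; 60 0 0 0 0 0 0; 60 0 0 0 0 0 0; 60 0 0 0 0 0 0"}}

```text
time: 26.88
tool_pos: [0.6535, -0.2217, 0.0771]
tool_rot: [3.14, -0.002, 0.235]
contact_force: [0.4, -0.1, -1.3]
opening: 0.0698
grip_force: 25.0
```

```bash
python3 -c "
from h import *
p=robot.read_camera('scene')
to(.6521,-.2223,.0313)
cv2.imwrite('pics/s6.png',cv2.resize(p['img'][200:400,80:320,::-1],None,fx=2,fy=2))"
```

```text
pose [ 0.6534 -0.2217  0.077 ] [ 3.14e+00 -2.00e-03  2.35e-01] F [-0.5 -0.3 -2.3] op 0.0698 grip 25.0 t 26.93
tool cm [-0.14  0.03  4.57]
```

View pics/s6.png

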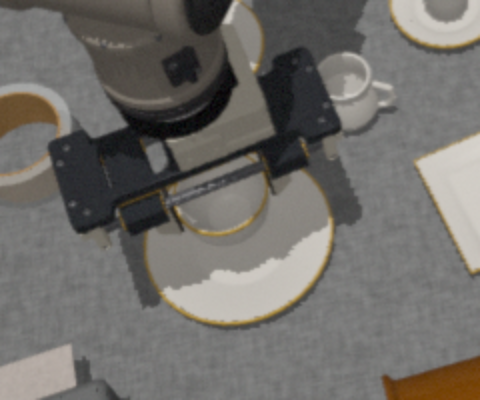

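Emit:
{"method": "apply_moves", "body": {"motion": "60 -0.14 0.03 1 0 0 0; 60 0 0 1.7 0 0 0; 60 0 0 1 0 0 0; 60 0 0 0.4 0 0 0; 60 0 0 0.2 0 0 0; 60 0 0 0.15 0 0 0; 60 0 0 0.1 0 0 0; 60 0 0 0 0 0 0; 60 0 0 0 0 0 0"}}

```text
time: 28.05
tool_pos: [0.6519, -0.2223, 0.0313]
tool_rot: [3.141, -0.001, 0.235]
contact_force: [-2.9, 1.4, 6.1]
opening: 0.07
grip_force: 25.0
```

Emit:
{"method": "apply_moves", "body": {"motion": "78 0 0 0 0 0 0; 84 0 0 0 0 0 0; 90 0 0 0 0 0 0; 90 0 0 0 0 0 0; 90 0 0 -1 0 0 0; 90 0 0 -3 0 0 0; 90 0 0 -4 0 0 0; 90 0 0 -4 0 0 0; 100 -0.65 -3.99 -1 0 0 0; 100 -0.65 -3.99 0 0 0 0; 100 -0.65 -3.99 0 0 0 0; 100 -0.65 -3.99 0 0 0 0; 100 -0.65 -3.99 0 0 0 0; 100 -0.65 -3.99 0 0 0 0; 100 -0.65 -3.99 0 0 0 0; 100 -0.65 -3.99 0 0 0 0; 100 -0.65 -3.99 0 0 0 0; 100 -0.65 -3.99 0 0 0 0; 100 -0.65 -3.99 0 0 0 0; 100 -0.6 -3.99 0 0 0 0"}}

```text
time: 30.55
tool_pos: [0.4644, 0.2268, 0.1611]
tool_rot: [-3.142, -0.001, 0.235]
contact_force: [0.3, 0.5, -0.4]
opening: 0.092
grip_force: 0.0
```

Emit:
{"method": "apply_moves", "body": {"motion": "100 0 0 2 0 0 0; 100 0 0 4 0 0 0; 100 0 0 3 0 0 0; 100 0 0 0 0 0 0; 100 0 0 0 0 0 0; 100 0 0 0 0 0 0"}}

```text
time: 31.3
tool_pos: [0.4658, 0.2258, 0.0718]
tool_rot: [-3.141, -0.003, 0.235]
contact_force: [-0.1, 0.5, -1.0]
opening: 0.0919
grip_force: 0.0
```

```bash
python3 -c "
from h import *
for c in ['top','scene']:
  p=robot.read_camera(c); print(circ(p,(.652,-.2223),.050,.0345,.006),circ(p,(.652,-.2223),.018,.0745,.006),sq(p,(.6528,-.0058),.015,.0555))
cv2.imwrite('pics/s7.png',p['img'][60:460,60:600,::-1])
to(.465,.2251,.03)"
```

```text
(array([ 0.6522, -0.222 ]), 250, 0.0012) (array([ 0.6522, -0.2222]), 576, 0.0012) (array([ 0.6529, -0.0058,  0.2543]), 385, 0.0011)
(array([ 0.6515, -0.2223]), 225, 0.0009) (array([ 0.6521, -0.2224]), 534, 0.001) (array([ 0.6527, -0.0059,  0.255 ]), 361, 0.0007)
pose [0.4655 0.2257 0.0714] [-3.142e+00 -2.000e-03  2.350e-01] F [ 0.5 -0.3  0.7] op 0.0919 grip 0.0 t 31.4
tool cm [-0.06  0.05  4.14]
```

View pics/s7.png

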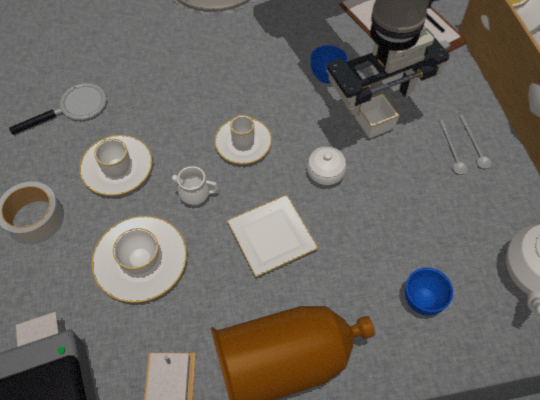

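The three round cups stand on their saucers, at crop (113,157), (137,250) and (242,131). The open fingers straddle the square cup.

Emit:
{"method": "apply_moves", "body": {"motion": "100 -0.06 0.05 1.5 0 0 0; 100 0 0 2 0 0 0; 100 0 0 0.65 0 0 0; 100 0 0 0 0 0 0; 80 0 0 0 0 0 0; 50 0 0 0 0 0 0; 50 0 0 0 0 0 0; 50 0 0 0 0 0 0; 50 0 0 0 0 0 0; 50 0 0 0 0 0 0", "force": 22}}

```text
time: 32.65
tool_pos: [0.4644, 0.225, 0.0289]
tool_rot: [3.142, -0.0, 0.235]
contact_force: [-1.1, 0.6, 2.1]
opening: 0.0564
grip_force: 22.0
```

Emit:
{"method": "apply_moves", "body": {"motion": "50 0 0 -0.3 0 0 0; 50 0 0 -0.7 0 0 0; 50 0 0 -2 0 0 0; 50 0 0 -3 0 0 0; 50 0 0 -3 0 0 0; 50 0 0 -3 0 0 0; 50 0 0 0 0 0 0; 50 0 0 0 0 0 0"}}

```text
time: 33.65
tool_pos: [0.4636, 0.2247, 0.1478]
tool_rot: [3.141, 0.002, 0.235]
contact_force: [-0.1, 0.7, -1.0]
opening: 0.0561
grip_force: 22.0
```

```bash
python3 -c "
from h import *
p=robot.read_camera('scene')
to(.6528,-.0058,.035)
cv2.imwrite('pics/s8.png',cv2.resize(p['img'][80:280,340:580,::-1],None,fx=2,fy=2))"
```

```text
pose [0.4634 0.2246 0.1474] [3.141e+00 3.000e-03 2.350e-01] F [-0.1 -0.2 -1.3] op 0.0565 grip 22.0 t 33.7
tool cm [13.06 26.81 11.24]
```

View pics/s8.png

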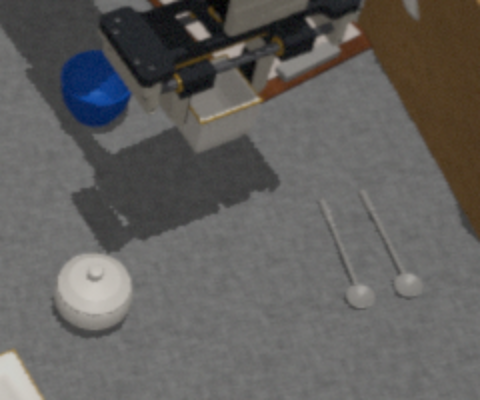

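The square cup is held upright at crop (220,115).

Emit:
{"method": "apply_moves", "body": {"motion": "50 0.9 1.68 0 0 0 0; 50 1.6 3.35 0 0 0 0; 50 1.6 3.35 0 0 0 0; 50 1.6 3.35 0 0 0 0; 50 1.6 3.35 0 0 0 0; 50 1.6 3.35 0 0 0 0; 50 1.6 3.35 0 0 0 0; 50 1.6 3.35 0 0 0 0; 50 0.9 1.68 0 0 0 0; 50 0 0 0 0 0 -0.019; 50 0 0 2 0 0 0; 50 0 0 3 0 0 0; 50 0 0 2 0 0 0; 50 0 0 0 0 0 0; 50 0 0 0 0 0 0; 50 0 0 0 0 0 0"}}

```text
time: 35.7
tool_pos: [0.6537, -0.0055, 0.08]
tool_rot: [3.141, -0.002, 0.254]
contact_force: [-0.4, -1.1, -1.2]
opening: 0.0561
grip_force: 22.0
```

```bash
python3 -c "
from h import *
to(.6528,-.0058,.0342)"
```

```text
pose [ 0.6537 -0.0055  0.08  ] [ 3.141e+00 -2.000e-03  2.540e-01] F [-0.4 -1.1 -1.2] op 0.0561 grip 22.0 t 35.7
tool cm [-0.1   0.    4.58]
```

Emit:
{"method": "apply_moves", "body": {"motion": "50 -0.1 0 1 0 0 0; 50 0 0 1.7 0 0 0; 50 0 0 1 0 0 0; 50 0 0 0.4 0 0 0; 50 0 0 0.2 0 0 0; 50 0 0 0.15 0 0 0; 50 0 0 0.1 0 0 0; 50 0 0 0 0 0 0; 50 0 0 0 0 0 0"}}

```text
time: 36.83
tool_pos: [0.6525, -0.0059, 0.0339]
tool_rot: [3.141, -0.001, 0.254]
contact_force: [-2.1, -0.3, 3.4]
opening: 0.0561
grip_force: 22.0
```

Contact made, so I'll release and clear.

Emit:
{"method": "apply_moves", "body": {"motion": "64 0 0 0 0 0 0; 70 0 0 0 0 0 0; 80 0 0 0 0 0 0; 80 0 0 0 0 0 0; 80 0 0 -1 0 0 0; 80 0 0 -3 0 0 0; 80 0 0 -4 0 0 0; 80 0 0 -4 0 0 0; 80 -2 -4 -2 0 0 0; 80 -2 -4 0 0 0 0; 80 -2 -4 0 0 0 0; 80 -2 -4 0 0 0 0; 80 -2 -4 0 0 0 0; 80 0 0 0 0 0 0; 80 0 0 0 0 0 0"}}

```text
time: 38.7
tool_pos: [0.5058, 0.1625, 0.1739]
tool_rot: [3.141, -0.002, 0.254]
contact_force: [1.0, -0.4, -1.1]
opening: 0.0732
grip_force: 0.0
```

```bash
python3 -c "
from h import *
for c in ['scene','top']:
  p=robot.read_camera(c); print(sq(p,(.6528,-.0058),.054,.0275)[0], circ(p,(.652,-.2223),.050,.0345,.006),circ(p,(.4636,-.2475),.056,.027,.006),circ(p,(.456,-.019),.060,.0205,.006))
  if c=='scene': cv2.imwrite('pics/s9.png',p['img'][80:400,80:600,::-1])
to(.6,0,.2)"
```

```text
[ 0.6518 -0.0058  0.236 ] (array([ 0.6515, -0.2223]), 227, 0.0009) (array([ 0.4643, -0.248 ]), 151, 0.0012) (array([ 0.4558, -0.0188]), 121, 0.0013)
[ 0.654  -0.0064  0.1428] (array([ 0.6522, -0.222 ]), 241, 0.0012) (array([ 0.4652, -0.2473]), 236, 0.0013) (array([ 0.457 , -0.0186]), 165, 0.0011)
pose [0.506  0.1619 0.1734] [ 3.141e+00 -1.000e-03  2.530e-01] F [-1.3 -0.1  0.2] op 0.0735 grip 0.0 t 38.8
tool cm [ 5.05 18.03 -2.66]
```

View pics/s9.png

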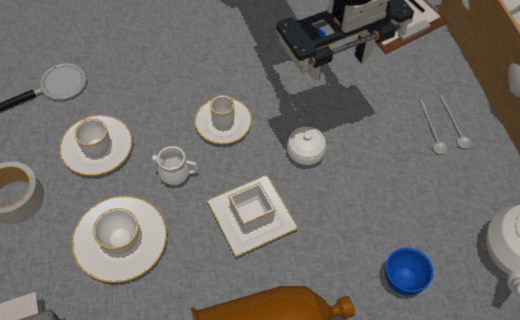

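All four cups stand upright and centred on their saucers, and the gripper is clear.

```bash
python3 -c "
from cell import robot
print(robot.hand_in())"
```

```text
the job is handed in; nothing more can be done
None
```

The job is handed in (no verdict came back): the last pictures show all four cups released and upright on their own saucers, the round cups' rims within 2 mm of centre and the square cup's within about 1.5 mm. The milk jug and sugar pot were never touched, and it took about 39 s of robot time.

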